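# Slide a drilled holder round a bent rod onto its stop

### The arm

A 7-joint arm with a two-finger parallel gripper is mounted at the origin on a cart in front of the work surface, level with it; the furniture and walls round the work are solid. World frame = base frame: x ahead of the robot, y to its left, z up, the work surface at z = 0. Lengths are in m, angles in rad, forces in N, time in s.
With the tool pointing down it reaches from about 0.4 to 0.85 m from the base axis. Payload 6.9 kg.
Tool frame: the origin (TCP) lies midway between the tips of the shut fingers; the grasp point (between the pads) lies behind it (ctrl.pinch_z is the z of the grasp point in the tool frame, in m); z points along the fingers, y is the line along which they close (so a half turn about z gives the same grasp; the last joint's range is limited). The gripper opens to 85 mm and grips with 20 to 120 N. Pads are 22 mm wide; open, the fingers measure 114 mm over their backs; the gripper's body (76 mm by 85 mm) begins 54 mm behind the grasp point. The pads swing forward as they close: fully open they stand 13 mm farther back than shut.
Start: joints at [-1.161, 0.507, -0.238, 1.5, 0.126, 1.149, -0.155], TCP at [0.187, 0.596, 0.231] pointing down, gripper open.
Joint ranges: [-3.08, 3.08], [-0.24, 2.05], [-1.43, 1.35], [0, 2.5], [-1.52, 4.66], [0.17, 1.96], [-2.89, 2.89]. Speed limits (rad/s): [2.39, 2.39, 3.14, 3.14, 3.14, 3.14, 3.14].

### API

Orientations are given as a unit quaternion [w, x, y, z].
In Python, from station import ctrl, get_state, vision, ticket, models gives the robot as it stands. Calls block until the motion is done:
- ctrl.movep(position, orientation): joint-space move of the TCP to a pose.
- ctrl.movel(position, frame=None, max_speed=0.15): straight line of the TCP; frame=None keeps the orientation; max_speed is the mean speed in m/s.
- ctrl.set_joints(angles): joint-space move.
- ctrl.ungrasp() and ctrl.close_gripper(force=None): open the fingers fully, or close them until they stop; force is the grip in N (None keeps the last).
- ctrl.pause(seconds).
- ctrl.ik(position, orientation): joint angles nearest the present ones, or None.
- get_state(): the state.
- vision.grab_frame(name): name is "scene" or "top" or "wrist"; returns (picture, depth): 480x640x3 uint8, blue, green, red; 480x640 float32, m along the optical axis (not along the pixel's ray), 0 where there is no reading.
- vision.camera_info(name): a dict with "mtx" (3x3 intrinsics, pixels), "R" (3x3) and "t" (3): a world point X has camera coordinates R X + t; the wrist camera has in their place "hand_eye" (4x4, takes a point from camera to tool coordinates, whose origin is the TCP and whose axes are the flange's). Camera axes: x right, y down, z forward; pixel columns grow to the right and rows downward; lengths in m; the calibration is good to about 2 mm. A picture is of the moment at which its call begins: read the wrist's pose just before it. camera_info takes no time and is no camera call.
A pose or a line that the arm cannot do raises ctrl.Unreachable and nothing moves.
- ticket.close_job(): hands the job in; it is judged then, once.
Trained networks look in the newest picture that a camera, given by its name, has taken for a name from the list of things; names that differ only in an ending like _2 or _b are one class to them, and where a whole thing is asked for, a point or a joint stands for the part that bears it (a point fixed in the world has none). Each returns a list of dicts, best first, with "p" (0 to 1); they miss things now and then, are a little off and sometimes report something else, mostly with a low value. They report only what shows in the picture. A call takes as long as a camera call. They do not tell look-alikes from the thing itself.
- models.recognise(camera, target): "point" ([column, row] in pixels, amid what is visible of it).
- models.masks_of(camera, target): "mask" (480x640 bool, what is visible of it) and "point" ([column, row] in pixels, amid what is visible of it).
The state is a dict: "time": time; "qpos": joint angles; "qd": joint speeds; "tau": joint torques, N m; "tcp_pos": TCP position; "eef_rot": TCP orientation; "contact_force": force on the tool from outside, world axes, zero at the start; "wrist_torque": the same for the moment, N m; "width": finger opening in m; "gripper_force": force on a finger pad.
Only numpy, scipy, OpenCV 4.12 (cv2) and the standard library are available. Lean on these libraries where they do the work, as an engineer would, in place of code of your own. Each camera call takes 0.05 s, during which the arm holds its last target. There are 200 camera calls.

### The job

Pick up the drilled metal holder block, thread it onto the free end of the bent rod of the bench stand, slide it round the bend and up against the black drag sleeve, and push on gently until you feel the sleeve come up on the hidden set collar inside it; hold that push of about 10 N for half a second, then let go and leave the holder there. Do not let the block bind or force it (never 20 N or more against the rod or sleeve), and leave the glass beaker where it stands.

Things in the scene. Friction and masses are not known exactly. Their poses are not given: they have to be found in the camera images.
- stand: bench stand fixed to the worktop: grey base plate 100 x 100 x 14 mm, steel post, aluminium clamp head (30 x 36 x 30 mm) on top, from which a rigid, level, bent steel rod of 10 mm diameter sticks out, centre line 130 mm above the base's underside. Origin: centre of the base's underside, under the clamp head; z up; the rod's inner leg runs from there 150 mm straight along +y (at x = 0)
- bend_start (a point): point on the rod's centre line where the straight inner leg ends and the bend begins; axes as of the stand (+y away from the clamp head, z up). From here the rod turns level by 60 degrees towards the stand's -x in an arc of 60 mm centre-line radius (arc centre 60 mm from here along -x), then runs 80 mm straight to its free end
- rod_end: straight outer leg of the rod; origin at the very tip (rounded, 5 mm radius), on the centre line; x points outwards along the leg, z up; the leg runs from the origin 80 mm along -x to where the bend begins
- sleeve: black drag sleeve, 22 mm diameter, 36 mm long, on the inner leg next to the clamp head. Origin: centre of its front face, which looks along +y (away from the clamp head). Pushed along -y it yields with about 4 N drag and after 6 to 16 mm (not reported: feel for it) meets a rubber-faced set collar hidden inside, where the push rises by 6 N per mm. Home when pushed there with about 10 N; stays where left
- holder_bore (a point): centre of the bore of the loose drilled holder: aluminium block 24 mm long (x, along the bore), 30 mm wide (y), 46 mm tall (z), black knob of 14 mm diameter, 12 mm tall on top. The 12.5 mm bore runs through along x, 32 mm above the underside, 14 mm below the block's top. Both ends are alike. Grip it across its plain side faces (30 mm apart), level with the bore
- holder: the same holder block as a whole, about 80 to 140 g; origin at the centre of its underside, axes as of holder_bore. At first it stands upright on the worktop, bore level. On the straight rod the bore has 1.2 mm of play all round, in the bend only about 0.6 mm, and the block must be turned along with the rod there
- beaker_mid (a point): glass beaker, 60 mm wide and 71 mm tall, standing on the worktop in front of the stand; the point is at its centre, 35 mm above its underside
Not all that is in view belongs to the job. Of the things like the holder, leave any that is brown, orange or pink; of the rest the smaller one is meant.

How it is judged:
By the outcome, as a careful person would: the job done as asked, in the order asked, and still so for the second after the job is handed in, with the robot touching nothing.
It also fails if it takes over 69 s, if anything falls off the work surface, if the arm or the gripper's body presses on something with over 40 N, if the wrist force passes 120 N, or if a joint passes its speed limit or range.

## Working session

There is one attempt and no reset: what is moved stays moved. The work goes in short steps, each a Python script; the robot and the scene stay as the last script left them, time stands still between calls to the robot, and variables do not carry over. Pictures are saved under pics/ and viewed, at most 10 in all, crops included, and the job is handed in when it is done.

```bash
ls; mkdir -p pics
python3 - <<'E'
from station import ctrl, get_state, vision, ticket, models
import cv2, numpy as np
print(ctrl.pinch_z, get_state())
for c in ["scene","top"]:
    p,d=vision.grab_frame(c); cv2.imwrite(f"pics/{c}0.png",p); np.save(f"pics/{c}0d.npy",d)
    i=vision.camera_info(c); print(c,np.round(i["mtx"],1).tolist(),np.round(i["R"],3).tolist(),i["t"])
    for t in ["holder","stand","sleeve","beaker_mid","rod_end","holder_bore","bend_start"]:
        try: print(t,[(np.round(r["point"]).tolist(),round(r["p"],2)) for r in models.recognise(c,t)][:5])
        except Exception as e: print(t,repr(e))
print(vision.camera_info("wrist"),get_state()["time"])
E
```

```text
pics
-0.0187 {'time': 0.0, 'qpos': array([-1.16150078,  0.50836107, -0.23753222,  1.50111416,  0.12569517,
        1.14888508, -0.15483543]), 'qd': array([ 0.00196447, -0.00218329, -0.00056099, -0.00102626, -0.00139291,
       -0.00081748,  0.00039797]), 'tau': array([-5.49273864e-04, -6.20599151e+01, -2.18695566e+00, -2.49666131e+01,
        1.27214755e-02,  1.15349935e-02, -1.97812267e-05]), 'tcp_pos': array([0.18688692, 0.59589208, 0.23042193]), 'eef_rot': array([-1.25083520e-04,  1.51322051e-01,  9.88484115e-01, -8.80415612e-04]), 'contact_force': array([0.36100022, 0.28980665, 0.14264559]), 'wrist_torque': array([0.0260611 , 0.01496612, 0.02570488]), 'gripper_force': 0.0, 'width': 0.08545547926562115}
scene [[572.0, 0.0, 315.2], [0.0, 572.0, 240.2], [0.0, 0.0, 1.0]] [[0.909, -0.418, 0.008], [-0.306, -0.679, -0.667], [0.284, 0.604, -0.745]] [-0.50458465  0.2143219   1.00237931]
holder [([228.0, 260.0], 0.98), ([282.0, 278.0], 0.89), ([244.0, 302.0], 0.86), ([255.0, 240.0], 0.82), ([250.0, 213.0], 0.67)]
stand [([370.0, 346.0], 0.59)]
sleeve [([370.0, 284.0], 0.8)]
beaker_mid [([2
[... 667 characters left out ...]
0], 0.64)]
holder_bore [([208.0, 262.0], 0.81), ([314.0, 269.0], 0.81), ([271.0, 308.0], 0.79), ([252.0, 273.0], 0.75), ([324.0, 315.0], 0.63)]
bend_start [([406.0, 227.0], 0.98)]
{'mtx': array([[334.17639597,   0.        , 316.90927415],
       [  0.        , 334.17639597, 241.31041077],
       [  0.        ,   0.        ,   1.        ]]), 'hand_eye': array([[ 5.85943017e-04, -9.49331646e-01, -3.14275489e-01,
         8.04380851e-02],
       [ 9.99999784e-01,  4.62942260e-04,  4.66015195e-04,
         2.78978673e-04],
       [-2.96911567e-04, -3.14275694e-01,  9.49331712e-01,
        -1.41311334e-01],
       [ 0.00000000e+00,  0.00000000e+00,  0.00000000e+00,
         1.00000000e+00]])} 0.8
```

View images.

View pics/scene0.png

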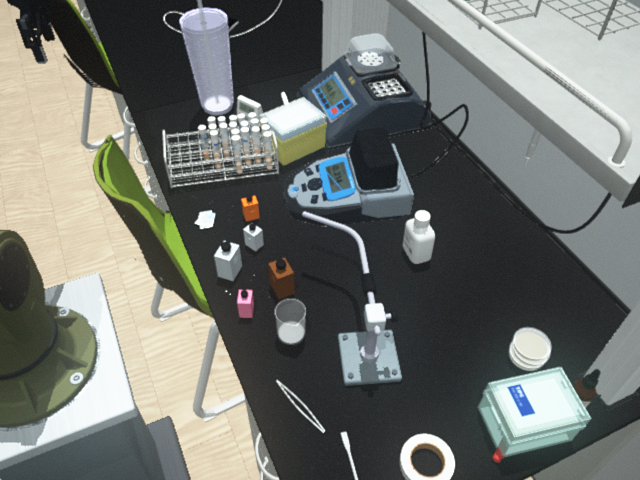

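View pics/top0.png

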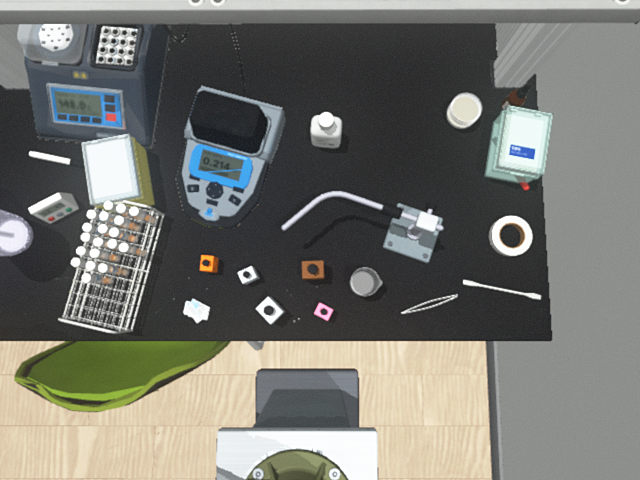

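Look-alikes in scene: large grey (228,260), small grey (253,236), orange (250,207), brown (282,278), pink (245,303). By the description, the small grey one is meant: scene (253,236), top (248,273). The rod's free end is at scene (305,214), top (285,227). The beaker is at top (366,281).

```bash
cat > h.py <<'E'
from station import ctrl, get_state, vision, ticket, models
import cv2, numpy as np
from scipy.spatial.transform import Rotation as Rn
from scipy.optimize import least_squares
def R_of(q): q=np.asarray(q); return Rn.from_quat(q[[1,2,3,0]]).as_matrix()
def q_of(R): return Rn.from_matrix(R).as_quat()[[3,0,1,2]]
def cam(name,st=None):
    """returns K, Rcw, c: world = Rcw@Xc + c"""
    i=vision.camera_info(name)
    if name!="wrist": return i["mtx"],i["R"].T,-i["R"].T@i["t"]
    T=i["hand_eye"];R=R_of(st["eef_rot"]);return i["mtx"],R@T[:3,:3],R@T[:3,3]+st["tcp_pos"]
def cloud(c,d):
    K,R,t=c;v,u=np.mgrid[:480,:640]
    X=np.stack([(u-K[0,2])/K[0,0]*d,(v-K[1,2])/K[1,1]*d,d],-1)@R.T+t
    X[d<=0]=np.nan;return X
def proj(c,X):
    K,R,t=c;Y=(np.asarray(X)-t)@R;return (Y@K.T)[...,:2]/Y[...,2:]
def down(yaw): # tool z down, tool y along world angle yaw
    y=np.array([np.cos(yaw),np.sin(yaw),0]);z=np.array([0,0,-1.]);return np.stack([np.cross(y,z),y,z],1)
def rodpts(p,n=60): # p=(x,y,z,yaw of +y axis offset): stand frame yaw; points from inner leg s=0.. to tip
    s=np.linspace(0.06,.15+.06*np.pi/3+.08-.005,n);return rodat(p,s)[0]
def rodat(p,s):
    s=np.atleast_1d(s);a=np.clip((s-.15)/.06,0,np.pi/3);e=np.maximum(s-.15-.06*np.pi/3,0)
    x=-.06*(1-np.cos(a))-e*np.sin(a);y=np.minimum(s,.15)+.06*np.sin(a)+e*np.cos(a)
    c,sn=np.cos(p[3]),np.sin(p[3])
    return np.stack([p[0]+c*x-sn*y,p[1]+sn*x+c*y,np.full_like(x,p[2])],-1), p[3]+np.pi/2+a
S_TIP=.15+.06*np.pi/3+.08
E
python3 - <<'E'
from h import *
for n in ["top","scene"]:
    C=cam(n);d=np.load(f"pics/{n}0d.npy");X=cloud(C,d)
    for nm,pt in [("small",dict(top=(248,273),scene=(253,238))[n]),("big",dict(top=(269,310),scene=(228,260))[n])]:
        u,v=pt;P=X[v-22:v+22,u-22:u+22].reshape(-1,3);P=P[(P[:,2]>.012)&(P[:,2]<.09)]
        t=P[P[:,2]>np.nanpercentile(P[:,2],97)-.02]
        print(n,nm,len(P),P.min(0).round(3),P.max(0).round(3),np.median(P,0).round(3),np.percentile(P[:,2],[50,75,90,97]).round(3))
    # rod
    Z=X[...,2];m=(Z>.115)&(Z<.15)&(X[...,0]>.3)&(X[...,0]<.75)&(X[...,1]<.15)&(X[...,1]>-.35)
    n_,l,st,ce=cv2.connectedComponentsWithStats(m.astype(np.uint8))
    for k in range(1,n_):
        if st[k,4]>40: print(st[k],ce[k].round(),np.nanmean(X[l==k],0).round(3),np.nanmin(X[l==k],0).round(3),np.nanmax(X[l==k],0).round(3))
E
```

```text
top small 232 [0.442 0.082 0.014] [0.475 0.119 0.063] [0.458 0.099 0.048] [0.048 0.05  0.059 0.061]
top big 429 [0.364 0.028 0.012] [0.416 0.08  0.086] [0.391 0.052 0.066] [0.066 0.068 0.081 0.083]
[ 214  113   48   33 1200] [238. 127.] [0.726 0.107 0.139] [0.699 0.066 0.115] [0.75 0.15 0.15]
[ 281  191  162   43 1459] [378. 212.] [ 0.566 -0.15   0.139] [ 0.529 -0.266  0.119] [0.605 0.026 0.15 ]
scene small 488 [0.392 0.026 0.012] [0.48  0.169 0.072] [0.452 0.084 0.043] [0.043 0.055 0.062 0.064]
scene big 743 [0.364 0.021 0.012] [0.45  0.103 0.082] [0.387 0.041 0.053] [0.053 0.063 0.073 0.079]
[357 140  34  37 844] [373. 160.] [0.727 0.096 0.135] [0.7   0.06  0.115] [0.75  0.15  0.147]
[ 302  212   96  124 1552] [364. 282.] [ 0.564 -0.171  0.136] [ 0.529 -0.272  0.116] [0.606 0.019 0.148]
```

Run:
```python
from h import *
s=get_state();R=R_of(s["eef_rot"]);y0=np.arctan2(R[1,1],R[0,1]);print("yaw",y0)
def view(name,pos,yaws):
    best=None
    for y in yaws:
        q=ctrl.ik(np.array(pos),q_of(down(y)))
        if q is not None:
            c=np.abs(q-get_state()["qpos"]).max()
            if best is None or c<best[0]: best=(c,y)
    print(name,best)
    ctrl.movep(np.array(pos),q_of(down(best[1])));ctrl.pause(.2)
    st=get_state();p,d=vision.grab_frame("wrist");cv2.imwrite(f"pics/{name}.png",p)
    np.savez(f"pics/{name}.npz",d=d,p=p,pos=st["tcp_pos"],rot=st["eef_rot"]);print(st["time"],st["tcp_pos"],st["qpos"].round(2))
    return best[1]
a=view("w1",[.45,.10,.19],[0,np.pi,-np.pi/2,np.pi/2])
b=view("w2",[.57,-.05,.27],[0,np.pi,-np.pi/2,np.pi/2])
try: view("w3",[.57,-.05,.27],[b+np.pi,b-np.pi])
except Exception as e: print(repr(e))
w=[cv2.resize(cv2.imread(f"pics/w{i}.png"),(400,300)) for i in (1,2,3)]
cv2.imwrite("pics/wm.png",np.vstack([np.hstack(w[:2]),np.hstack([w[2],cv2.resize(cv2.imread("pics/w1.png")[100:340,160:480],(400,300))])]))
```

```text
yaw 1.267016869696566
w1 (np.float64(0.7030391373414033), 0)
3.025 [0.44998952 0.10070954 0.18992427] [-0.46  0.31  0.25  1.98 -0.1   0.87 -0.16]
w2 (np.float64(0.3957943731682274), 0)
4.1167 [ 0.56934512 -0.04805651  0.26948648] [-0.15  0.4   0.3   1.59 -0.13  1.17  0.17]
w3 (np.float64(2.4238896728085484), 3.141592653589793)
6.4417 [ 0.56997083 -0.04981085  0.26990551] [ 0.74  0.62 -1.22  1.57  0.59  1.37  2.6 ]
```

View pics/wm.png

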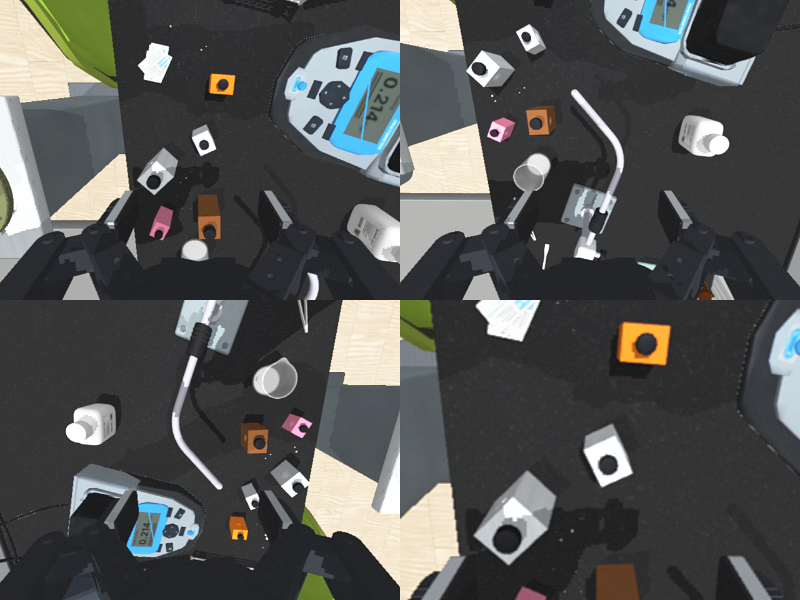

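The pictures show the small plain grey holder at w1 (326,222), next to the larger grey one at about (250,270), so the choice holds. The rod is fully visible: in w2 the tip is near (276,148) and in w3 near (350,778 - mosaic lower left, about (352,298)).

```bash
cat >> h.py <<'E'
def rodfit(X,p0=(.57,-.22,.13,0),tip=True):
    G=rodat(p0,np.linspace(.02,S_TIP,200))[0]
    Q=X.reshape(-1,3);Q=Q[np.isfinite(Q).all(1)]
    s=np.linspace(.095,S_TIP-.005,300)
    for it in range(4):
        tol=[.04,.02,.01,.008][it]
        C=rodat(p0,s)[0]
        from scipy.spatial import cKDTree
        dd,_=cKDTree(C).query(Q);P=Q[dd<tol+.003]
        P=P[P[:,2]>p0[2]-.012]
        f=lambda p: cKDTree(rodat(p,s)[0]).query(P)[0]-.005
        r=least_squares(f,p0,loss="soft_l1",f_scale=.001,x_scale=[.01,.01,.01,.1],diff_step=1e-4);p0=r.x
    return p0,np.sqrt(np.mean(f(p0)**2)),len(P)
E
python3 - <<'E'
from h import *
def load(n):
    z=np.load(f"pics/{n}.npz");return cam("wrist",dict(tcp_pos=z["pos"],eef_rot=z["rot"])),z["d"],z["p"]
Xs={}
for n in ["top","scene"]: Xs[n]=cloud(cam(n),np.load(f"pics/{n}0d.npy"))
for n in ["w1","w2","w3"]:
    C,d,p=load(n);Xs[n]=cloud(C,d)
# initial yaw: grid
for n in ["top","scene","w2","w3"]:
    best=min((rodfit(Xs[n],(.575,-.21,.13,y0)) for y0 in (-.2,0.,.2)),key=lambda r:r[1]-r[2]*1e-5)
    p=best[0];print(n,p.round(4),"rms",best[1].round(5),best[2],"tip",rodat(p,S_TIP)[0].round(4), "table",np.nanmedian(Xs[n][...,2][abs(Xs[n][...,2])<.01]).round(4))
for n in ["top","w1","w2","w3"]:
    P=Xs[n].reshape(-1,3);P=P[np.isfinite(P).all(1)]
    P=P[np.hypot(P[:,0]-.456,P[:,1]-.1)<.03]
    T=P[(P[:,2]>.041)&(P[:,2]<.052)];K=P[(P[:,2]>.054)&(P[:,2]<.066)]
    (c,sz,an)=cv2.minAreaRect((T[:,:2]*1000).astype(np.float32))
    print(n,len(T),"rect mm",np.round(c,1),np.round(sz,1),round(an,1),"z",np.median(T[:,2]).round(4),"knob",K.mean(0).round(4))
E
```

```text
top [ 0.5455 -0.2374  0.1321 -0.3575] rms 0.0013 621 tip [[0.5371 0.024  0.1321]] table 0.002
scene [ 0.5467 -0.241   0.1292 -0.3537] rms 0.00132 538 tip [[0.5373 0.0203 0.1292]] table -0.0009
w2 [ 0.5422 -0.2412  0.1289 -0.37  ] rms 0.00132 2632 tip [[0.5371 0.0203 0.1289]] table -0.0012
w3 [ 0.5408 -0.2417  0.1289 -0.388 ] rms 0.00163 2905 tip [[0.5404 0.0198 0.1289]] table -0.0012
top 155 rect mm [458.8 100.8] [24.1 30. ] 26.3 z 0.0479 knob [0.4584 0.1007 0.0594]
w1 693 rect mm [457.5  97.9] [23.9 30.4] 25.5 z 0.0447 knob [0.4575 0.0983 0.0566]
w2 687 rect mm [457.4  97.8] [24.5 30.9] 25.5 z 0.0448 knob [0.4579 0.0973 0.0564]
w3 285 rect mm [459.1  98.2] [23.9 31. ] 26.3 z 0.0447 knob [0.4597 0.0976 0.0564]
```

Run:
```python
from h import *
c=np.array([.4583,.0981]);th=np.deg2rad(25.7);yaw=th+np.pi/2
z=np.load("pics/w1.npz");X=cloud(cam("wrist",dict(tcp_pos=z["pos"],eef_rot=z["rot"])),z["d"]).reshape(-1,3)
X=X[np.isfinite(X).all(1)&(X[:,2]>.008)]
L=(X[:,:2]-c)@np.array([[np.cos(th),-np.sin(th)],[np.sin(th),np.cos(th)]])
m=(abs(L[:,0])<.018)&(abs(L[:,1])>.022)&(abs(L[:,1])<.065);print("obst",m.sum(),L[m][:5])
m=(abs(L[:,0])<.05)&(abs(L[:,1])<.05)&(X[:,2]>.07);print("body obst",m.sum())
q=q_of(down(yaw))
ctrl.movep(np.array([*c,.12]),q)
ctrl.movel(np.array([*c,.0125]),q,.1);s=get_state();print(s["tcp_pos"],s["contact_force"])
ctrl.close_gripper(40);ctrl.pause(.3);s=get_state();print(s["time"],s["width"],s["gripper_force"],s["tcp_pos"],s["eef_rot"],s["contact_force"])
np.save("grip.npy",s["tcp_pos"])
ctrl.movel(s["tcp_pos"]+[0,0,.128],q,.15);s=get_state();print(s["time"],s["width"],s["gripper_force"],s["tcp_pos"],s["contact_force"],s["wrist_torque"])
# hover above/outside the tip
t=np.deg2rad(128.7);T=np.array([np.cos(t),np.sin(t)]);P=np.array([.5385,.020])+.045*T
q2=q_of(down(t-np.pi/2));ctrl.movep(np.array([*P,.1425]),q2);ctrl.pause(.3)
st=get_state();print(st["time"],st["qpos"].round(2),st["tcp_pos"],st["contact_force"])
p,d=vision.grab_frame("wrist");cv2.imwrite("pics/w4.png",p);np.savez("pics/w4.npz",d=d,p=p,pos=st["tcp_pos"],rot=st["eef_rot"])
pp,f,n=rodfit(cloud(cam("wrist",st),d),(.542,-.2414,.129,-.375));print(pp,f,n,rodat(pp,S_TIP))
```

```text
obst 2101 [[-0.01602974  0.02212781]
 [-0.0156147   0.02214664]
 [-0.0158735   0.02228688]
 [-0.01545721  0.02201802]
 [-0.01695057  0.0220336 ]]
body obst 36941
[0.45859527 0.09823788 0.01292096] [ 0.8170238  -0.26270048  0.41062921]
9.8417 0.029274173865423653 39.85494967550039 [0.45848827 0.09809201 0.01277343] [ 2.42268327e-04 -2.22376362e-01  9.74960858e-01 -1.44425635e-04] [ 0.12366652 -0.19837281  5.4005878 ]
10.85 0.02941339966763159 39.511309303343296 [0.45797958 0.09769165 0.14002394] [-0.86824811 -0.93552899 -0.78609149] [-0.03158494 -0.00915668  0.00251537]
12.0833 [ 0.17  0.46 -0.46  1.91  0.27  0.83  0.24] [0.51017069 0.05517484 0.1424056 ] [-0.19997394  0.83361332 -1.65952497]
[ 0.5493342  -0.24169297  0.12875469 -0.34601388] 0.0004154360254127229 544 (array([[0.53799781, 0.01959956, 0.12875469]]), array([2.27198]))
```

View pics/w4.png

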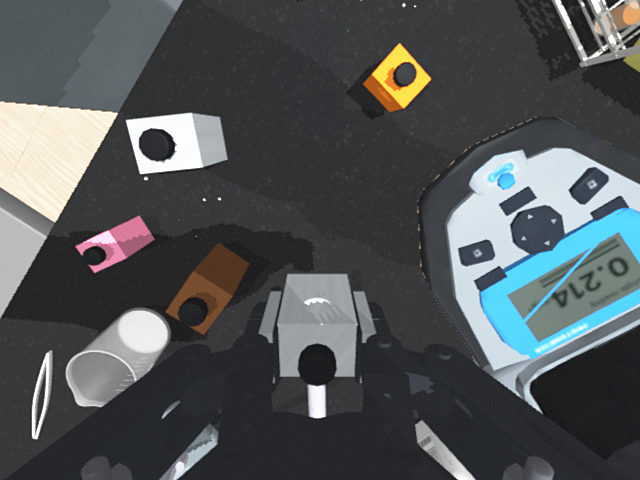

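Picture w4 shows the block held squarely between the pads (block at about (317,320)) with the rod tip behind the knob at (317,400). It lines up well in column with the bore. I'm refining the rod fit offline.

```bash
cat >> h.py <<'E'
def fit2(X,p0,smin=.115,tols=(.012,.008,.004)):
    from scipy.spatial import cKDTree
    Q=X.reshape(-1,3);Q=Q[np.isfinite(Q).all(1)];p0=np.array(p0);s=np.linspace(smin,S_TIP-.005,400)
    for tol in tols:
        dd,k=cKDTree(rodat(p0,s)[0]).query(Q);P=Q[(abs(dd-.005)<tol)&(k>3)&(k<396)&(Q[:,2]>p0[2]-.003)]
        f=lambda p: cKDTree(rodat(p,s)[0]).query(P)[0]-.005
        r=least_squares(f,p0,loss="soft_l1",f_scale=.0005,x_scale=[.01,.01,.01,.1],diff_step=1e-4);p0=r.x
    return p0,np.sqrt(np.mean(f(p0)**2)),len(P),P
E
python3 - <<'E'
from h import *
Xs={}
for n in ["top","scene"]: Xs[n]=cloud(cam(n),np.load(f"pics/{n}0d.npy"))
for n in ["w2","w3"]:
    z=np.load(f"pics/{n}.npz");Xs[n]=cloud(cam("wrist",dict(tcp_pos=z["pos"],eef_rot=z["rot"])),z["d"])
for n in Xs:
    p,r,k,P=fit2(Xs[n],(.542,-.2405,.129,-.37))
    # free tip: extent along leg
    tp,tg=rodat(p,S_TIP);t=np.array([np.cos(tg[0]),np.sin(tg[0])])
    Q=Xs[n].reshape(-1,3);Q=Q[np.isfinite(Q).all(1)];rel=(Q[:,:2]-tp[0,:2]);al=rel@t;la=rel@[-t[1],t[0]]
    m=(abs(la)<.004)&(abs(al)<.03)&(abs(Q[:,2]-p[2]-.003)<.004);
    # leg-only line
    ml=(abs(la)<.008)&(al<-.008)&(al>-.075)&(abs(Q[:,2]-p[2]-.002)<.006)
    A=np.polyfit(al[ml],la[ml],1)
    # sleeve extent along inner leg
    y=np.array([-np.sin(p[3]),np.cos(p[3])]);x=np.array([y[1],-y[0]]);r2=Q[:,:2]-p[:2];a2=r2@y;l2=r2@x
    ms=(abs(l2)<.006)&(Q[:,2]>p[2]+.0085)&(Q[:,2]<p[2]+.0125)&(a2>.018)&(a2<.14)
    ml2=(abs(l2)<.008)&(a2>.115)&(a2<.148)&(abs(Q[:,2]-p[2]-.002)<.006);
    B=np.polyfit(a2[ml2]-.13,l2[ml2],1)
    print(n,p.round(4),r.round(5),k,"tip",tp[0].round(4),"leg ang",tg[0].round(4),"tip ext",al[m].max().round(4),"leg resid",A.round(4),"inner resid",B.round(4),"sleeve",np.percentile(a2[ms],[2,98]).round(4),ms.sum())
E
```

```text
top [ 0.5477 -0.2362  0.132  -0.3433] 0.00117 503 tip [0.5356 0.0251 0.132 ] leg ang 2.2747 tip ext -0.0003 leg resid [-0.0023  0.0005] inner resid [-0.0156 -0.0009] sleeve [0.0487 0.0833] 92
scene [ 0.5476 -0.2406  0.1291 -0.3479] 0.0013 447 tip [0.5368 0.0207 0.1291] leg ang 2.2701 tip ext -0.0018 leg resid [-0.009  0.002] inner resid [ 0.0038 -0.0005] sleeve [0.0476 0.0818] 100
w2 [ 0.5473 -0.2389  0.1288 -0.3433] 0.00054 2151 tip [0.5353 0.0223 0.1288] leg ang 2.2747 tip ext -0.0008 leg resid [ 0.0002 -0.0004] inner resid [ 0.0002 -0.0009] sleeve [0.0184 0.0833] 393
w3 [ 0.5467 -0.2386  0.1288 -0.3449] 0.00056 2195 tip [0.5351 0.0227 0.1288] leg ang 2.2731 tip ext -0.0008 leg resid [0.0021 0.001 ] inner resid [-0.0013 -0.0001] sleeve [0.0489 0.0831] 858
```

```bash
cat >> h.py <<'E'
P0=np.array([.5470,-.2388,.130,-.3444]); DZ=-.0192
import json,os
def F():
    a=[]
    for _ in range(3): a.append(get_state()["contact_force"]);ctrl.pause(.02)
    return np.mean(a,0)
def frame(s):
    X,t=rodat(P0,s);t=t[0];return X[0],t,np.array([np.cos(t),np.sin(t),0]),np.array([-np.sin(t),np.cos(t),0])
def go(s,o,speed,dyaw=0):
    X,t,T,N=frame(s);ctrl.movel(X+N*o[0]+np.array([0,0,DZ+o[1]]),q_of(down(t-np.pi/2+dyaw)),speed)
def run(ss,o,bias,speed,k=(1e-4,1e-4),lim=8,pause=.06,dyaw=0):
    o=np.array(o,float)
    for s in ss:
        go(s,o,speed,dyaw);ctrl.pause(pause)
        f=F()-bias;X,t,T,N=frame(s);ft,fn,fz=f@T,f@N,f[2];st=get_state()
        e=st["tcp_pos"]-X-[0,0,DZ];tq=st["wrist_torque"]
        print(f"{st['time']:.2f} s={s:.4f} ft={ft:.2f} fn={fn:.2f} fz={fz:.2f} off={o*1e3} err t{e@T*1e3:.2f} n{e@N*1e3:.2f} z{e[2]*1e3:.2f} tq={tq.round(2)}")
        if np.linalg.norm(f)>lim: print("STOP");return s,o,False
        o+=np.array([fn*k[0] if abs(fn)>.7 else 0,fz*k[1] if abs(fz)>.7 else 0])
    return s,o,True
E
python3 - <<'E'
from h import *
np.set_printoptions(precision=2,suppress=True)
X,t,T,N=frame(S_TIP+.03)
ctrl.movel(X+[0,0,DZ+.0],q_of(down(t-np.pi/2)),.08);ctrl.pause(.3);b=F();np.save("bias.npy",b);print(b,get_state()["time"])
r=run(S_TIP+np.array([.02,.014,.011,.008,.004,0,-.006,-.014,-.022]),[0,0],b,.04)
print(r)
E
```

```text
[ 0.03 -0.46 -1.25] 13.05
13.56 s=0.3128 ft=0.85 fn=-0.21 fz=0.10 off=[0. 0.] err t0.07 n0.06 z-0.07 tq=[0.06 0.03 0.03]
13.97 s=0.3068 ft=0.57 fn=-0.63 fz=-0.07 off=[0. 0.] err t0.03 n0.02 z-0.03 tq=[-0.01  0.02 -0.04]
14.32 s=0.3038 ft=0.22 fn=-0.20 fz=0.58 off=[0. 0.] err t0.01 n-0.00 z-0.01 tq=[ 0.03  0.   -0.02]
14.68 s=0.3008 ft=0.48 fn=-0.36 fz=-0.23 off=[0. 0.] err t-0.02 n0.02 z-0.02 tq=[ 0.02 -0.02  0.01]
15.04 s=0.2968 ft=0.45 fn=-0.45 fz=0.38 off=[0. 0.] err t0.01 n0.00 z-0.02 tq=[-0.04 -0.06  0.02]
15.40 s=0.2928 ft=0.52 fn=-0.44 fz=0.24 off=[0. 0.] err t0.01 n0.04 z-0.02 tq=[ 0.02 -0.01  0.01]
15.81 s=0.2868 ft=0.75 fn=-0.51 fz=-0.08 off=[0. 0.] err t0.04 n0.04 z-0.04 tq=[-0.01  0.11  0.04]
16.27 s=0.2788 ft=0.35 fn=0.59 fz=0.46 off=[0. 0.] err t0.06 n0.04 z-0.03 tq=[ 0.05 -0.02  0.02]
16.73 s=0.2708 ft=0.32 fn=-0.85 fz=0.05 off=[0. 0.] err t0.09 n0.00 z-0.04 tq=[ 0.01 -0.02  0.02]
(np.float64(0.27083185307179586), array([-0.,  0.]), True)
```

```bash
cat >> h.py <<'E'
def probe(s,o,ax,bias,step=.0003,thr=1.8,mx=.0024):
    o=np.array(o,float);ends=[]
    for sg in (1,-1):
        k=0
        while 1:
            k+=1;oo=o.copy();oo[ax]+=sg*step*k
            go(s,oo,.02);ctrl.pause(.03);f=F()-bias;X,t,T,N=frame(s)
            v=f@N if ax==0 else f[2]
            if v*sg<-thr or step*k>=mx: break
        e=get_state()["tcp_pos"]-X-[0,0,DZ];ends.append((e@N if ax==0 else e[2]));print("probe",ax,sg,round(ends[-1]*1e3,2),"f",round(v,2))
        go(s,o,.03)
    c=np.mean(ends);o[ax]=c;print("centre",round(c*1e3,3),get_state()["time"]);return o
E
python3 - <<'E'
from h import *
np.set_printoptions(precision=2,suppress=True)
b=np.load("bias.npy");o=[0,0]
s1=S_TIP-.025
o1=probe(s1,o,0,b);o1=probe(s1,o1,1,b);go(s1,o1,.03)
r=run([.255,.241,.230],o1,b,.04);o2=probe(.230,r[1],0,b);go(.230,o2,.03);print(o1*1e3,o2*1e3);np.save("o.npy",o2)
E
```

```text
probe 0 1 1.27 f -3.67
probe 0 -1 -1.32 f 2.66
centre -0.023 21.275
probe 1 1 1.36 f -1.87
probe 1 -1 -1.34 f 3.37
centre 0.011 25.1083
25.93 s=0.2550 ft=0.19 fn=-0.08 fz=0.12 off=[-0.02  0.01] err t0.17 n-0.02 z-0.03 tq=[-0.01 -0.02  0.01]
26.54 s=0.2410 ft=0.68 fn=0.16 fz=-0.35 off=[-0.02  0.01] err t0.23 n-0.03 z-0.05 tq=[-0.01 -0.02  0.03]
27.07 s=0.2300 ft=0.43 fn=-0.06 fz=0.17 off=[-0.02  0.01] err t0.17 n-0.02 z-0.06 tq=[ 0.04 -0.   -0.01]
probe 0 1 1.3 f -3.27
probe 0 -1 -1.36 f 2.64
centre -0.026 31.575
[-0.02  0.01] [-0.03  0.01]
```

```bash
cat >> h.py <<'E'
def frame(s):
    X,_=rodat(P0,np.linspace(s-.012,s+.012,41));T=X[-1]-X[0];T/=np.linalg.norm(T);t=np.arctan2(T[1],T[0]);N=np.array([-T[1],T[0],0])
    l=(X-X[20])@N;return X[20]+N*(l.max()+l.min())/2,t,T,N
E
python3 - <<'E'
from h import *
np.set_printoptions(precision=2,suppress=True)
b=np.load("bias.npy");o=np.load("o.npy")
r=run([.226,*np.arange(.222,.137,-.004),.130,.120,.110],o,b,.05,k=(8e-5,8e-5),lim=7,pause=.02)
np.save("o.npy",r[1]);print(r)
E
```

```text
32.14 s=0.2260 ft=0.49 fn=-0.55 fz=0.08 off=[-0.03  0.01] err t-0.14 n0.03 z-0.03 tq=[-0.05  0.04 -0.03]
32.46 s=0.2220 ft=0.32 fn=0.20 fz=0.15 off=[-0.03  0.01] err t-0.09 n0.01 z-0.02 tq=[-0.02  0.06 -0.  ]
32.77 s=0.2180 ft=0.54 fn=-0.26 fz=-0.08 off=[-0.03  0.01] err t-0.09 n-0.02 z-0.00 tq=[0.   0.01 0.  ]
33.09 s=0.2140 ft=0.36 fn=-0.46 fz=0.15 off=[-0.03  0.01] err t-0.07 n-0.00 z-0.02 tq=[ 0.   -0.   -0.03]
33.41 s=0.2100 ft=0.56 fn=-0.32 fz=0.67 off=[-0.03  0.01] err t0.06 n0.01 z-0.03 tq=[ 0.03  0.06 -0.02]
33.73 s=0.2060 ft=0.60 fn=-0.44 fz=0.52 off=[-0.03  0.01] err t0.14 n0.00 z-0.02 tq=[-0.01  0.04  0.  ]
34.04 s=0.2020 ft=0.22 fn=-0.02 fz=-0.03 off=[-0.03  0.01] err t0.25 n-0.00 z-0.02 tq=[-0.05 -0.01  0.04]
34.36 s=0.1980 ft=0.15 fn=-0.05 fz=-0.05 off=[-0.03  0.01] err t0.24 n-0.04 z0.01 tq=[ 0.05 -0.03  0.  ]
34.67 s=0.1940 ft=0.53 fn=0.04 fz=0.36 off=[-0.03  0.01] err t0.24 n-0.01 z-0.01 tq=[ 0.01  0.01 -0.01]
34.99 s=0.1900 ft=0.40 fn=-0.14 fz=0.40 off=[-0.03  0.01] err t0.25 n-0.05 z0.03 tq=[ 0.03  0.05 -0.02]
35.31 s=0.1860 ft=0.37 fn=0.20 fz=0.25 off=[-0.03  0.0
[... 931 characters left out ...]
 err t0.18 n-0.00 z0.01 tq=[ 0.05 -0.04  0.04]
38.48 s=0.1460 ft=0.30 fn=0.07 fz=0.02 off=[-0.03  0.01] err t-0.11 n-0.04 z0.04 tq=[-0.02 -0.03 -0.04]
38.79 s=0.1420 ft=0.27 fn=0.01 fz=0.58 off=[-0.03  0.01] err t-0.14 n-0.04 z0.03 tq=[ 0.01 -0.02  0.03]
39.11 s=0.1380 ft=0.60 fn=0.12 fz=0.18 off=[-0.03  0.01] err t-0.15 n-0.04 z0.01 tq=[0.   0.01 0.  ]
39.48 s=0.1300 ft=1.23 fn=0.25 fz=-0.10 off=[-0.03  0.01] err t-0.21 n-0.04 z0.02 tq=[-0.03 -0.04  0.02]
39.90 s=0.1200 ft=0.97 fn=0.61 fz=0.43 off=[-0.03  0.01] err t-0.11 n-0.05 z0.01 tq=[ 0.03  0.01 -0.01]
40.32 s=0.1100 ft=0.61 fn=0.20 fz=0.15 off=[-0.03  0.01] err t-0.12 n-0.07 z0.03 tq=[ 0.   -0.01  0.03]
(0.11, array([-0.,  0.]), True)
```

```bash
cat > push.py <<'E'
from h import *
b=np.load("bias.npy");o=np.load("o.npy")
go(.101,o,.04);ctrl.pause(.1)
X,t,T,N=frame(.101);b=F();print("bias",b,get_state()["time"]) # free, in-place bias
def rd(): f=F()-b;return f@T,f@N,f[2]
s=.101;log=[];done=False
while s>.070 and get_state()["time"]<57:
    ft=log[-1][1] if log else 0
    s-=.001 if ft<5.3 else max(.00008,min(.0004,(10.2-ft)/6000*.8))
    go(s,o,.02);a=rd();e=get_state()["tcp_pos"]-frame(s)[0];log.append((s,a[0]));print(f"{get_state()['time']:.2f} {s*1e3:.2f} ft={a[0]:.2f} fn={a[1]:.2f} fz={a[2]:.2f} et={e@T*1e3:.2f}")
    if a[0]>14: print("HIGH");break
    if a[0]>=9.6: done=True;break
if done:
    for _ in range(7):
        ctrl.pause(.06);a=rd();print("hold",np.round(a,2))
        if a[0]<9.2: s-=.00012;go(s,o,.02)
print(done,s,get_state()["time"],get_state()["width"]);np.save("s.npy",s)
E
python3 push.py
```

```text
bias [ 0.32821712  0.60993945 -1.27284205] 40.8417
41.14 100.00 ft=-0.34 fn=-0.07 fz=0.10 et=0.04
41.44 99.00 ft=-0.64 fn=0.17 fz=-0.03 et=-0.07
41.74 98.00 ft=-0.97 fn=0.47 fz=0.05 et=-0.06
42.04 97.00 ft=-0.18 fn=0.60 fz=0.28 et=-0.04
42.34 96.00 ft=-0.34 fn=0.18 fz=-0.31 et=-0.06
42.64 95.00 ft=1.03 fn=0.42 fz=0.03 et=0.45
42.94 94.00 ft=3.31 fn=0.34 fz=-0.26 et=0.67
43.24 93.00 ft=3.54 fn=0.20 fz=-0.21 et=0.04
43.54 92.00 ft=3.10 fn=-0.31 fz=0.36 et=-0.10
43.84 91.00 ft=2.95 fn=-0.11 fz=0.26 et=-0.14
44.14 90.00 ft=2.71 fn=0.04 fz=-0.08 et=-0.13
44.44 89.00 ft=3.34 fn=-0.02 fz=0.30 et=-0.10
44.74 88.00 ft=2.79 fn=-0.03 fz=0.59 et=-0.10
45.04 87.00 ft=3.12 fn=-0.05 fz=0.53 et=-0.11
45.34 86.00 ft=2.90 fn=-0.16 fz=0.01 et=-0.13
45.64 85.00 ft=4.46 fn=0.19 fz=0.27 et=0.35
45.94 84.00 ft=5.64 fn=0.30 fz=0.53 et=1.03
46.24 83.60 ft=6.58 fn=0.28 fz=-0.18 et=1.33
46.54 83.20 ft=7.37 fn=0.20 fz=0.43 et=1.65
46.84 82.82 ft=8.16 fn=-0.22 fz=0.60 et=1.90
47.14 82.55 ft=8.41 fn=0.33 fz=0.19 et=2.11
47.44 82.31 ft=8.52 fn=-0.02 fz=0.53 et=2.31
47.74 82.09 ft=8.75 fn=-0.09 fz=0.17 et=2.47
48.04 81.89 ft=8.77 fn=0.33 fz=0.10 et=2.60
48.34 81.70 ft=9.36 fn=0.32 fz=0.23 et=2.72
48.64 81.59 ft=9.76 fn=-0.31 fz=0.28 et=2.79
hold [ 9.7   0.14 -0.1 ]
hold [9.47 0.51 0.35]
hold [ 9.9   0.23 -0.09]
hold [9.74 0.34 0.15]
hold [ 9.76 -0.06  0.54]
hold [9.56 0.36 0.63]
hold [9.3  0.41 0.66]
True 0.08159190586708435 49.4 0.029398881181300296
```

Run:
```python
from h import *
ctrl.ungrasp();s=get_state();print(s["time"],s["width"],s["contact_force"],s["gripper_force"])
X,t,T,N=frame(float(np.load("s.npy")))
ctrl.movel(s["tcp_pos"]+[0,0,.11],None,.12);s=get_state();print(s["time"],s["tcp_pos"],s["contact_force"])
ctrl.movel(s["tcp_pos"]+.10*T+[0,0,.03],None,.15)
st=get_state();p,d=vision.grab_frame("wrist");p2,d2=vision.grab_frame("scene")
cv2.imwrite("pics/end.png",np.hstack([cv2.resize(p,(400,300)),cv2.resize(p2[180:420,240:560],(400,300))]))
Xc=cloud(cam("wrist",st),d).reshape(-1,3);Xc=Xc[np.isfinite(Xc).all(1)];y=np.array([-np.sin(P0[3]),np.cos(P0[3])]);a=(Xc[:,:2]-P0[:2])@y;l=(Xc[:,:2]-P0[:2])@[y[1],-y[0]]
m=(abs(l)<.02)&(a>.04)&(a<.13)
for lo,hi in [(.137,.1395),(.140,.146),(.148,.16)]:
    k=m&(Xc[:,2]>lo)&(Xc[:,2]<hi);print(lo,k.sum(),np.percentile(a[k],[3,97]).round(4) if k.any() else "")
print(st["time"])
```

```text
49.9833 0.0856695618736389 [-0.03235116 -0.22940276  0.27883642] 0.0
51.05 [ 0.57402371 -0.16216386  0.22004238] [-0.26565682  0.17889334 -0.22407091]
0.137 372 [0.0414 0.0992]
0.14 668 [0.0552 0.0989]
0.148 227 [0.0818 0.0938]
51.8917
```

View pics/end.png

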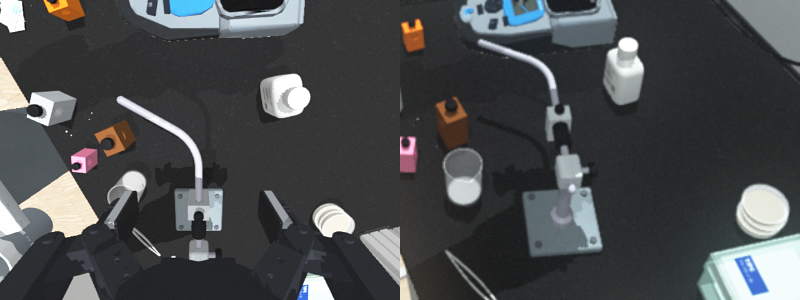

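The end picture shows the holder upright on the inner leg against the sleeve (scene crop (558,120)), with the beaker unmoved at (463,175). One look from the clamp side will check that there is no gap.

Run:
```python
from h import *
X,t,T,N=frame(.08);s=get_state()
tgt=X-.125*T;tgt[2]=.25
ctrl.movel(tgt,None,.2);ctrl.pause(.2)
st=get_state();p,d=vision.grab_frame("wrist");C=cam("wrist",st)
u,v=proj(C,X+[0,0,.005]).round().astype(int);print(u,v,st["time"],st["contact_force"])
for s_ in (.04,.076,.088,.1): print(s_,((proj(C,rodat(P0,s_)[0][0])-[u-60,v-45])*13.33/1).round())
cv2.imwrite("pics/gap.png",cv2.resize(p[v-45:v+45,u-60:u+60],(800,600),interpolation=cv2.INTER_NEAREST)[:, :])
```

```text
317 65 53.475 [-0.27528659 -0.40306437 -0.09034425]
0.04 [ 794. 1424.]
0.076 [796. 706.]
0.088 [796. 451.]
0.1 [797. 188.]
```

View pics/gap.png

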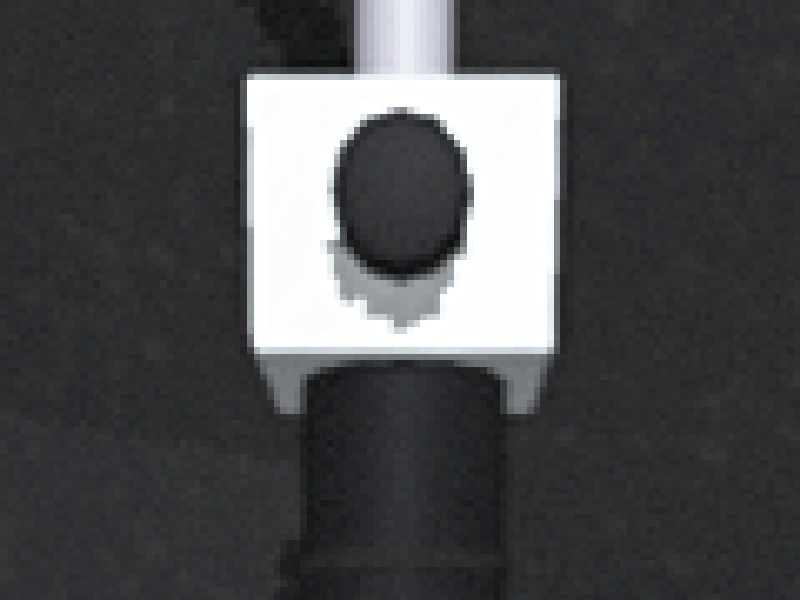

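The gap view shows the sleeve front (400,360) flush against the block's face, with no gap and the block upright. I'm handing in.

```bash
python3 -c "
from h import *
print(ticket.close_job(),get_state()['time'])"
```

```text
the job is handed in; nothing more can be done
the job is handed in; nothing more can be done
```

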